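# Engage the gear on the shift-rail trainer

### The job

Two gearbox shift-rail trainers are screwed to the workshop bench. On the one whose selector has the flat paddle grip, slide the selector along its rail all the way to the end stop at the gear-wheel end, and let go. Leave the selector with the round ball knob where it stands.

Things in the scene. Friction and masses are not known exactly. Their poses are not given: they have to be found in the camera images.
- paddle (a joint): Travel of the paddle selector along its rail, in m: 0 = at the post of the plain end, 0.100 = against the post of the gear-wheel end (end stop). It slides with about 3 N of friction, a little more when moved fast, has no spring and stays where it is left.
- paddle_grip (a point): Centre of the flat black paddle grip to be moved, 90 mm above the bench; it travels with the selector. The grip is an upright plate 12 mm thick along the rail, 32 mm wide across it and 50 mm tall (65 to 115 mm above the bench), on a thin stem and a sleeve on the rail. Its x axis runs level along the rail towards the gear-wheel end (the way to slide); z is up; yaw may be anything.
- paddle_unit: The paddle's trainer, fixed: green base 240 x 90 x 14 mm, two posts 56 mm high, steel rail 36 mm above the bench, and outside one post a toothed steel gear wheel (55 mm diameter, top 64 mm above the bench). Origin: centre of the base's underside; x along the rail to the gear-wheel end, z up. Apart from stem and grip nothing on it is higher than 64 mm.
- ball_grip (a point): Centre of the round black ball knob (34 mm diameter, 90 mm above the bench) of the other trainer, which is otherwise alike: leave it alone. Its x axis runs along its rail towards its own gear wheel.

How it is judged:
By the outcome, as a careful person would: the job done as asked, in the order asked, and still so for the second after the job is handed in, with the robot touching nothing.
It also fails if it takes over 32 s, if anything falls off the work surface, if the arm or the gripper's body presses on something with over 40 N, if the wrist force passes 120 N, or if a joint passes its speed limit or range.

### The arm

A 6-joint arm with a two-finger parallel gripper is mounted at the origin on the work surface. World frame = base frame: x ahead of the robot, y to its left, z up, the work surface at z = 0. Lengths are in m, angles in rad, forces in N, time in s.
With the tool pointing down it reaches from about 0.35 to 0.925 m from the base axis. Payload 6.4 kg.
Tool frame: the origin (TCP) lies between the finger pads; the fingertips stand 17 mm ahead of it and the grasp point (between the pads) lies 2 mm behind it (arm.finger_overhang is the distance from the TCP to the fingertips, in m); z points along the fingers, y is the direction in which the jaws open and shut (so a half turn about z gives the same grasp; the last joint's range is limited). The gripper opens to 85 mm and grips with 20 to 120 N. Pads are 22 mm wide; open, the fingers measure 114 mm over their backs; the gripper's body (76 mm by 85 mm) begins 54 mm behind the grasp point. The pads swing forward as they close: fully open they stand 13 mm farther back than shut.
Start: joints at [1.148, 0.245, 1.558, -0, 1.339, -0.174], TCP at [0.16, 0.63, 0.248] pointing down, gripper open.
Joint ranges: [-3.13, 3.13], [-1.02, 2.26], [0.13, 2.54], [-0.95, 4.09], [0.21, 2.88], [-2.74, 2.74]. Speed limits (rad/s): [2.57, 2.57, 3.14, 3.14, 3.14, 3.14].

### API

Orientations are given as [roll, pitch, yaw] about the fixed x, y, z axes, in that order (R = Rz(yaw) Ry(pitch) Rx(roll)).
In Python, from cell import arm, eyes, nets gives the robot as it stands. The module is installed in compiled form; this text tells all that it offers.
- The arm moves only by the tool play_rows, never from a script. Its argument "moves" is one flat list of numbers, 5 for each row, row after row: the shift along the world's x, y, z in mm, then the turn about the world's z in degrees, then the closure in counts, from 0 (fully open) to 255 (shut). A call has exactly 10 rows; each row shifts and turns the commanded pose from where the row before left it; what a row does not reach is not made up. A row lasts 1/12 s, in which the tool goes at most 41.7 mm and 7.16 degrees, less where a joint would pass 70% of its speed; a pose out of reach is approached as far as the arm can. A call with a gripper value outside its range is refused whole. The fingers move at their own pace and stop on an object; the grip force is fixed at half the most. Time passes only in rows, so rows that do not move let the fingers close, or fill a call up. It gives the time, the measured TCP pose, the force and the opening at its end, in the units of the state.
- arm.sense(): the state, without advancing time (a new reading comes with each control period).
- eyes.capture(name): name is "scene" or "top"; returns the picture (480x640x3 uint8, red, green, blue); there is no depth.
- eyes.camera_params(name): a dict with "intrinsics" (3x3 intrinsics, pixels), "origin" and "rotation" of the camera in the world. Camera axes: x right, y up, looking along -z (the intrinsics and any distortion apply to the point x, -y, -z); pixel columns grow to the right and rows downward; lengths in m; the calibration is good to about 2 mm. A picture is of the moment at which its call begins. camera_params takes no time and is no camera call.
- arm.sign_off(): hands the job in, once; it reports no verdict.
Trained networks look in the newest picture that a camera, given by its name, has taken for a name from the list of things; names that differ only in an ending like _2 or _b are one class to them, and where a whole thing is asked for, a point or a joint stands for the part that bears it (a point fixed in the world has none). Each returns a list of dicts, best first, with "score" (0 to 1); they miss things now and then, are a little off and sometimes report something else, mostly with a low value. They report only what shows in the picture. A call takes as long as a camera call.
- nets.silhouettes(camera, target): "region" (480x640 bool, what is visible of it) and "bbox" ([left, top, width, height] in pixels, round what is visible of it).
- nets.place_of(camera, target): "position" ([column, row] in pixels: a listed point, or the origin of a listed thing).
The state is a dict: "time_s": time; "q": joint angles; "joint_vel": joint speeds; "tau": joint torques, N m; "eef_pos": TCP position; "orientation": TCP orientation; "force": force on the tool from outside, world axes, zero at the start; "torque": the same for the moment, N m; "finger_gap": finger opening in m.
Only numpy, scipy, OpenCV 4.12 (cv2) and the standard library are available. Lean on these libraries where they do the work, as an engineer would, in place of code of your own. Each camera call takes 0.05 s, during which the arm holds its last target. There are 200 camera calls.

## Working session

There is one attempt and no reset: what is moved stays moved. The work goes in short steps, Python scripts to look and compute and a tool call to move; the robot and the scene stay as the last step left them, time stands still between calls to the robot, and variables do not carry over. Pictures are saved under pics/ and viewed, about 8 in all and at most 12, crops included, and the job is handed in when it is done.

Besides the shell and the picture viewer there is one more tool, called after "Emit:" in YAML: its name, and indented under it one key for each argument. play_rows: Moves the arm, as the interface text tells. Its arguments: {"type":"object","properties":{"moves":{"type":"array"}},"required":["moves"]}

```bash
mkdir -p pics
cat > h.py <<'E'
import numpy as np,cv2
from cell import arm,eyes,nets
def ray(cam,uv):
    p=eyes.camera_params(cam);K=np.array(p["intrinsics"]);R=np.array(p["rotation"]).reshape(3,3)
    d=np.linalg.inv(K)@[uv[0],uv[1],1.];return np.array(p["origin"]),R@[d[0],-d[1],-d[2]]
def atz(cam,uv,z):
    o,d=ray(cam,uv);return o+d*(z-o[2])/d[2]
def proj(cam,P):
    p=eyes.camera_params(cam);R=np.array(p["rotation"]).reshape(3,3)
    c=R.T@(np.array(P)-p["origin"]);u=np.array(p["intrinsics"])@[c[0],-c[1],-c[2]];return u[:2]/u[2]
def snap(cam,name):
    im=eyes.capture(cam);cv2.imwrite(f"pics/{name}.png",im[:,:,::-1]);return im
E
python3 - <<'E'
from h import *
np.set_printoptions(precision=4,suppress=True)
print(arm.sense())
a=snap("scene","s0");b=snap("top","t0")
cv2.imwrite("pics/both0.png",cv2.resize(np.vstack([a,b])[:,:,::-1],(480,720))[:600]) 
for c in("scene","top"):
    print(c,eyes.camera_params(c))
    for t,z in(("paddle_grip",.09),("ball_grip",.09),("paddle_unit",0)):
        for r in nets.place_of(c,t)[:3]:print(c,t,r["score"],r["position"],atz(c,r["position"],z))
E
```

```text
{'time_s': 0.0, 'q': array([ 1.1479,  0.2458,  1.5591, -0.    ,  1.3387, -0.1741]), 'joint_vel': array([-0.0002,  0.0001, -0.0001, -0.0009, -0.0004, -0.0005]), 'tau': array([ -0.0003, -42.9528, -32.6123,  -0.0002,   0.0055,  -0.    ]), 'eef_pos': array([0.1599, 0.6295, 0.2472]), 'orientation': array([-3.1397, -0.0003,  2.8928]), 'force': array([-0.4454,  0.4803,  0.4277]), 'torque': array([ 0.0154,  0.0141, -0.0273]), 'finger_gap': 0.08549152656627332}
scene {'intrinsics': array([[536.563 ,   0.    , 329.693 ],
       [  0.    , 536.563 , 240.2529],
       [  0.    ,   0.    ,   1.    ]]), 'origin': array([ 0.8519, -0.275 ,  0.7451]), 'rotation': array([0.557 , 0.0002, 0.8222])}Traceback (most recent call last):
  File "<stdin>", line 9, in <module>
  File "h.py", line 7, in atz
    o,d=ray(cam,uv);return o+d*(z-o[2])/d[2]
        ~~~^^^^^^^^
  File "h.py", line 4, in ray
    p=eyes.camera_params(cam);K=np.array(p["intrinsics"]);R=np.array(p["rotation"]).reshape(3,3)
                                                            ~~~~~~~~~~~~~~~~~~~~~~~~~~~~~~~^^^^^
ValueError: cannot reshape array of size 3 into shape (3,3)
```

View pics/s0.png

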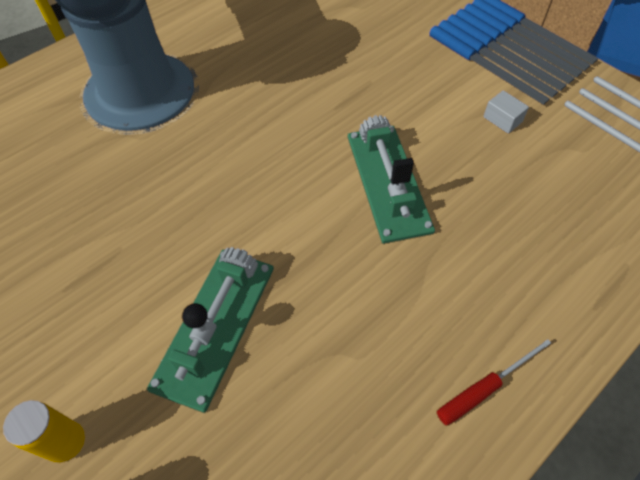

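View pics/t0.png

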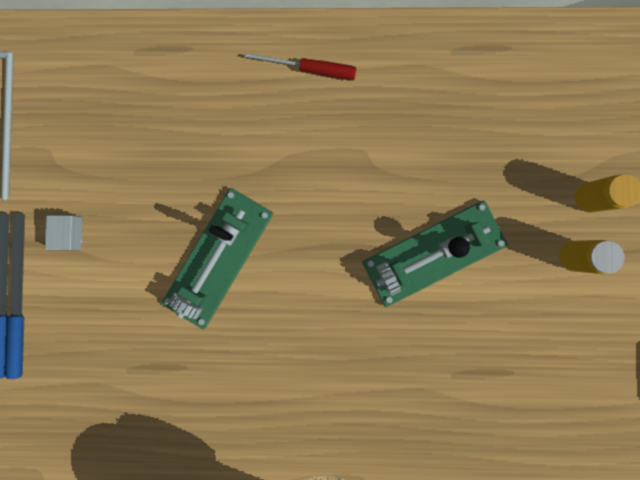

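The scene view has the paddle at about (402,171) with its gear wheel at (375,130), and the ball at (195,316). In the top view the paddle is at (222,232) with its gear wheel at (183,305), and the ball is at (459,247). The camera rotation turns out to be given as rpy, so I'm fixing the helper.

```bash
sed -i 's/np.array(p\["rotation"\]).reshape(3,3)/Rot.from_euler("xyz",p["rotation"]).as_matrix()/; 1a from scipy.spatial.transform import Rotation as Rot' h.py
python3 - <<'E'
from h import *
np.set_printoptions(precision=4,suppress=True)
print(eyes.camera_params("top"))
for c in("scene","top"):
    eyes.capture(c)
    for t,z in(("paddle_grip",.09),("ball_grip",.09),("paddle_unit",0)):
        for r in nets.place_of(c,t)[:2]:print(c,t,r["score"],r["position"],atz(c,r["position"],z))
    print("tcp",proj(c,arm.sense()["eef_pos"]))
# base corner fit, top
im=eyes.capture("top");h=cv2.cvtColor(im,cv2.COLOR_RGB2HSV)
m=cv2.inRange(h,(60,80,30),(95,255,255));m[:,320:]=0
n=cv2.findContours(m,cv2.RETR_EXTERNAL,cv2.CHAIN_APPROX_NONE)[0];k=max(n,key=cv2.contourArea)
P=np.array([atz("top",q,.014)[:2] for q in k[:,0]],np.float32)
r=cv2.minAreaRect(P);print(r,cv2.boxPoints(r))
g=atz("top",(183,305),.05);print("gear",g)
E
```

```text
{'intrinsics': array([[502.9768,   0.    , 315.332 ],
       [  0.    , 502.9768, 229.4172],
       [  0.    ,   0.    ,   1.    ]]), 'origin': array([ 0.5137, -0.0043,  0.8959]), 'rotation': array([ 0.0395,  0.028 , -1.5619])}
scene paddle_grip 0.93 [404.0, 171.1] [0.5387 0.1744 0.09  ]
scene ball_grip 0.87 [194.2, 312.2] [ 0.5129 -0.2058  0.09  ]
scene paddle_unit 0.97 [389.8, 181.3] [0.4944 0.201  0.    ]
tcp [ 431.2192 -124.5397]
top paddle_grip 0.58 [218.8, 229.7] [0.5437 0.1743 0.09  ]
top ball_grip 0.64 [457.1, 244.3] [ 0.5234 -0.2071  0.09  ]
top paddle_unit 0.8 [221.2, 257.9] [0.4966 0.1891 0.    ]
tcp [-162.9828  518.3952]
((0.4969028830528259, 0.1938462108373642), (0.08859546482563019, 0.23618346452713013), 59.86620330810547) [[0.3725 0.2148]
 [0.5768 0.0963]
 [0.6213 0.1729]
 [0.417  0.2914]]
gear [0.4176 0.2418 0.05  ]
```

Emit:
play_rows:
  moves: [19,-23,0,-5.3,0,19,-23,0,-5.3,0,19,-23,0,-5.3,0,19,-23,0,-5.3,0,19,-23,0,-5.3,0,19,-23,0,-5.3,0,19,-23,0,-5.3,0,19,-23,0,-5.3,0,19,-23,0,-5.3,0,19,-23,0,-5.3,0]

```text
time_s: 1.43
eef_pos: [0.3508, 0.3988, 0.2485]
orientation: [3.141, -0.0, 1.963]
force: [0.4, -0.2, 0.2]
finger_gap: 0.0855
```

Emit:
play_rows:
  moves: [19,-23,0,-5.3,0,19,-23,0,-5.3,0,19,-23,0,-5.3,0,19,-23,0,-5.3,0,19,-23,0,-5.3,0,19,-23,0,-5.3,0,19,-23,0,-5.3,0,19,-23,0,-5.3,0,19,-23,0,-5.3,0,19,-23,0,-5.3,0]

```text
time_s: 2.27
eef_pos: [0.5409, 0.1687, 0.2485]
orientation: [3.141, -0.0, 1.038]
force: [0.7, -0.2, 0.1]
finger_gap: 0.0859
```

Emit:
play_rows:
  moves: [0,2,-18,0.4,0,0,2,-18,0,0,0,2,-18,0,0,0,0,-18,0,0,0,0,-14,0,0,0,0,0,0,0,0,0,0,0,0,0,0,0,0,0,0,0,0,0,0,0,0,0,0,0]

```text
time_s: 3.1
eef_pos: [0.5408, 0.1761, 0.1637]
orientation: [3.14, -0.001, 1.05]
force: [0.2, -0.2, 0.1]
finger_gap: 0.0854
```

Run:
```python
from h import *
np.set_printoptions(precision=4,suppress=True)
a=snap("scene","s1");b=snap("top","t1")
cv2.imwrite("pics/c1.png",np.hstack([cv2.resize(a[40:260,280:500],(400,400)),cv2.resize(b[130:350,110:330],(400,400))])[:,:,::-1])
for c in("scene","top"):
    for r in nets.place_of(c,"paddle_grip")[:2]:print(c,r["score"],r["position"],atz(c,r["position"],.09))
print(arm.sense()["eef_pos"])
```

```text
scene 0.83 [399.7, 173.0] [0.5367 0.1667 0.09  ]
top 0.59 [223.1, 231.4] [0.541  0.1673 0.09  ]
[0.5403 0.176  0.1628]
```

View pics/c1.png

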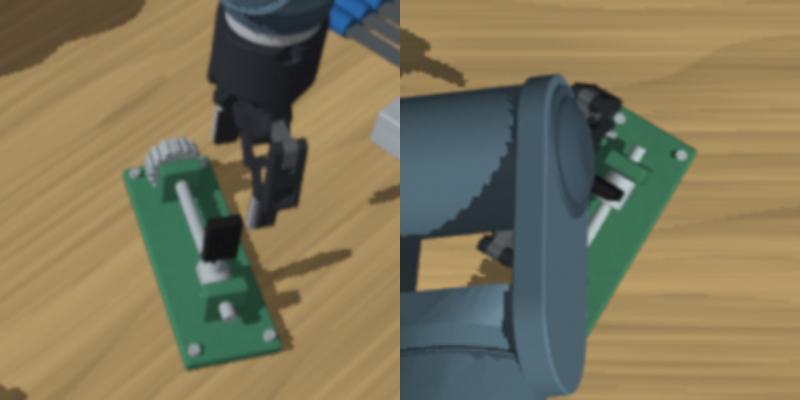

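The scene crop shows the open fingers above and beyond the paddle, one fingertip at about full-image (423,161) and the paddle at about (401,172). I'll check the projected fingertips and the plate outline before I descend.

Run:
```python
from h import *
np.set_printoptions(precision=1,suppress=True)
s=arm.sense();R=Rot.from_euler("xyz",s["orientation"])
for z in(.004,.017):
  for y in(-.043,.043):print("tip",z,y,proj("scene",s["eef_pos"]+R.apply([0,y,z])))
im=eyes.capture("scene")
r=nets.silhouettes("scene","paddle_grip")[0];print(r["score"],r["bbox"])
u=np.array([-.865,.502,0]);v=np.array([.502,.865,0])
for c in([.539,.169,.09],[.541,.1745,.09]):
  pts=[proj("scene",np.array(c)+u*a*.006+v*b*.016+[0,0,.025*e]) for a in(-1,1) for b in(-1,1) for e in(-1,1)]
  print(c,np.min(pts,0),np.max(pts,0))
  for q in pts:cv2.circle(im,tuple(np.int32(q.round())),0,(255,0,0) if c[0]<.54 else (255,255,0),-1)
m=(im[130:210,360:440].max(2)<40);ys,xs=np.nonzero(m);print("dark",xs.min()+360,xs.max()+360,ys.min()+130,ys.max()+130)
cv2.imwrite("pics/c2.png",cv2.resize(im[120:220,360:460],(600,600),interpolation=0)[:,:,::-1])
```

```text
tip 0.004 -0.043 [402.4 119.9]
tip 0.004 0.043 [420.4 163.2]
tip 0.017 -0.043 [401.4 126.1]
tip 0.017 0.043 [419.1 169.1]
0.77 [386.3, 158.7, 30.1, 39.1]
[0.539, 0.169, 0.09] [389.3 157.9] [414.9 187.6]
[0.541, 0.1745, 0.09] [392.6 156.7] [418.3 186.5]
dark 392 439 130 183
```

View pics/c2.png

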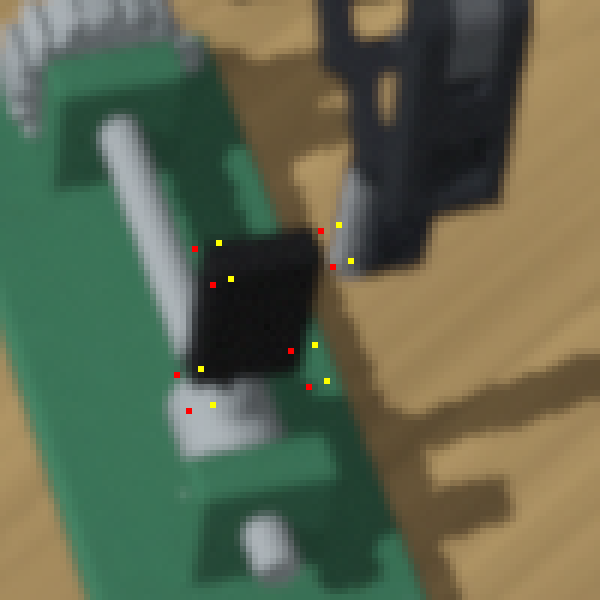

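The red box, computed from (0.539,0.169), agrees with the plate to about 3 px. I'll descend about 4 mm towards the gear side of it, so the plain-side finger touches first, then close.

Emit:
play_rows:
  moves: [-3,-2,0,0,0,-2,-2,-10,0,0,0,0,-15,0,0,0,0,-15,0,0,0,0,-15,0,0,0,0,-13,0,0,0,0,0,0,0,0,0,0,0,100,0,0,0,0,150,0,0,0,0,200]

```text
time_s: 4.23
eef_pos: [0.5359, 0.1721, 0.0954]
orientation: [3.14, -0.001, 1.05]
force: [-0.0, -0.2, 0.7]
finger_gap: 0.0518
```

Emit:
play_rows:
  moves: [0,0,0,0,255,0,0,0,0,255,0,0,0,0,255,0,0,0,0,255,0,0,0,0,255,0,0,0,0,255,0,0,0,0,255,0,0,0,0,255,0,0,0,0,255,0,0,0,0,255]

```text
time_s: 5.07
eef_pos: [0.5357, 0.172, 0.0951]
orientation: [3.141, -0.001, 1.049]
force: [0.3, -1.0, 5.3]
finger_gap: 0.0116
```

The gap of 11.6 mm matches the 12 mm plate. Now I'll slide along the rail.

Emit:
play_rows:
  moves: [-6.9,4,0,0,255,-6.9,4,0,0,255,-6.9,4,0,0,255,-6.9,4,0,0,255,-6.9,4,0,0,255,-6.9,4,0,0,255,-6.9,4,0,0,255,-6.9,4,0,0,255,-6.9,4,0,0,255,0,0,0,0,255]

```text
time_s: 5.9
eef_pos: [0.4719, 0.209, 0.095]
orientation: [-3.141, -0.001, 1.05]
force: [-2.5, -0.7, 8.5]
finger_gap: 0.0115
```

Emit:
play_rows:
  moves: [-1.7,1,0,0,255,-1.7,1,0,0,255,-1.7,1,0,0,255,-1.7,1,0,0,255,-1.7,1,0,0,255,-1.7,1,0,0,255,-1.7,1,0,0,255,-1.7,1,0,0,255,-1.7,1,0,0,255,0,0,0,0,255]

```text
time_s: 6.73
eef_pos: [0.4575, 0.2173, 0.095]
orientation: [3.141, -0.0, 1.05]
force: [1.0, -2.8, 8.1]
finger_gap: 0.0115
```

Emit:
play_rows:
  moves: [-0.9,0.5,0,0,255,-0.9,0.5,0,0,255,-0.9,0.5,0,0,255,-0.9,0.5,0,0,255,-0.9,0.5,0,0,255,-0.9,0.5,0,0,255,0,0,0,0,255,0,0,0,0,255,0,0,0,0,255,0,0,0,0,255]

```text
time_s: 7.57
eef_pos: [0.4523, 0.2203, 0.095]
orientation: [3.14, -0.001, 1.05]
force: [1.4, -2.6, 7.7]
finger_gap: 0.0116
```

Emit:
play_rows:
  moves: [-0.9,0.5,0,0,255,-0.9,0.5,0,0,255,-0.9,0.5,0,0,255,-0.9,0.5,0,0,255,0,0,0,0,255,0,0,0,0,255,0,0,0,0,255,0,0,0,0,255,0,0,0,0,255,0,0,0,0,255]

```text
time_s: 8.4
eef_pos: [0.4522, 0.2204, 0.0951]
orientation: [3.132, -0.002, 1.05]
force: [18.7, -10.1, -5.2]
finger_gap: 0.0113
```

The TCP stopped and about 21 N points back along the rail, so the end stop is reached. Now I'll release and lift.

Emit:
play_rows:
  moves: [0,0,0,0,0,0,0,0,0,0,0,0,0,0,0,0,0,0,0,0,0,0,0,0,0,0,0,0,0,0,0,0,0,0,0,0,0,0,0,0,0,0,0,0,0,0,0,0,0,0]

```text
time_s: 9.23
eef_pos: [0.4487, 0.222, 0.0943]
orientation: [3.142, -0.0, 1.05]
force: [0.1, -0.8, -0.1]
finger_gap: 0.085
```

Emit:
play_rows:
  moves: [0,0,10,0,0,0,0,15,0,0,0,0,20,0,0,0,0,25,0,0,0,0,25,0,0,0,0,25,0,0,0,0,25,0,0,-5,20,10,0,0,-5,20,0,0,0,0,20,0,0,0]

```text
time_s: 10.07
eef_pos: [0.4387, 0.2828, 0.2517]
orientation: [3.14, -0.003, 1.049]
force: [0.1, -0.5, -0.3]
finger_gap: 0.0854
```

Emit:
play_rows:
  moves: [-10,25,0,0,0,-10,25,0,0,0,-10,25,0,0,0,-10,25,0,0,0,-10,25,0,0,0,-10,25,0,0,0,-10,25,0,0,0,-10,15,0,0,0,0,0,0,0,0,0,0,0,0,0]

```text
time_s: 10.9
eef_pos: [0.3582, 0.4724, 0.2498]
orientation: [3.141, -0.0, 1.051]
force: [0.7, -1.0, 0.4]
finger_gap: 0.0856
```

Run:
```python
from h import *
np.set_printoptions(precision=4,suppress=True)
a=snap("scene","s3");b=snap("top","t3")
cv2.imwrite("pics/c3.png",np.hstack([cv2.resize(a[90:250,310:470],(400,400)),cv2.resize(b[180:340,140:300],(400,400))])[:,:,::-1])
for c in("scene","top"):
  for t in("paddle_grip","ball_grip"):
    for r in nets.place_of(c,t)[:1]:print(c,t,r["score"],r["position"],atz(c,r["position"],.09))
print(arm.sense())
```

```text
scene paddle_grip 0.89 [384.3, 127.3] [0.4531 0.2187 0.09  ]
scene ball_grip 0.69 [191.2, 311.2] [ 0.509  -0.2079  0.09  ]
top paddle_grip 0.6 [188.0, 281.7] [0.4596 0.2227 0.09  ]
top ball_grip 0.85 [459.5, 247.0] [ 0.5191 -0.2109  0.09  ]
{'time_s': 11.2, 'q': array([ 0.7284,  0.1115,  1.7078, -0.0001,  1.3222,  1.2508]), 'joint_vel': array([ 0.0059,  0.002 , -0.0023, -0.0001, -0.0008,  0.0025]), 'tau': array([  0.0968, -37.1882, -32.4497,   0.0025,   0.0017,  -0.0014]), 'eef_pos': array([0.3592, 0.4713, 0.2494]), 'orientation': array([ 3.1415, -0.0001,  1.0484]), 'force': array([ 0.7867, -0.4543, -0.5736]), 'torque': array([0.0147, 0.0065, 0.0149]), 'finger_gap': 0.08531861301900129}
```

View pics/c3.png

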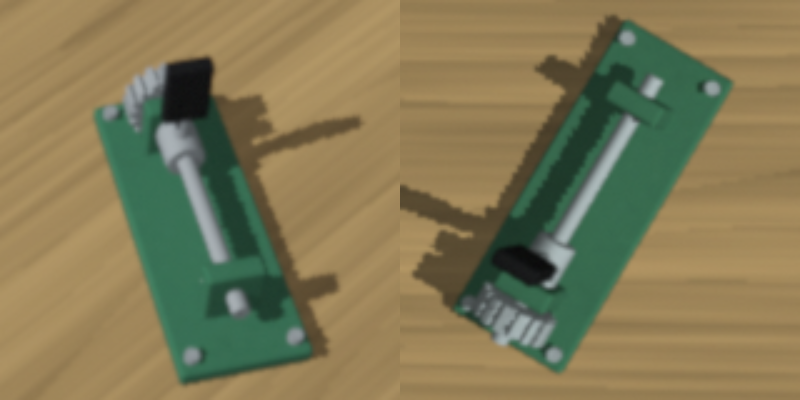

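Both crops show the sleeve right against the gear-end post with the arm well clear. I'm handing in.

```bash
python3 -c "
from cell import arm
print(arm.sign_off())"
```

```text
the job is handed in; nothing more can be done
None
```

I gripped the paddle selector by its plate, with the finger opening reading 11.6 mm on the 12 mm grip. I slid it about 97 mm along its rail to the gear-wheel end, let go, moved the arm clear and handed in at about 11.2 s.

- **End stop:** the TCP stopped moving, with about 21 N pushing back along the rail, which shows the selector reached the stop. On release the tool moved about 4 mm onward towards the gear wheel, so it did not drag the selector back.
- **Final pictures:** both cameras show the sleeve right against the gear-end post. The paddle grip measured about (0.453, 0.219) m from the scene camera and (0.460, 0.223) m from the top camera. They disagree by about 8 mm, within the scatter I saw from these networks. The TCP stood at (0.452, 0.220) m when it hit the stop, consistent with both.
- **Ball knob:** it was not touched, and its measured position changed by only about 5 mm, again within that scatter.

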